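# Refill the counter rack with the spray cans in the same order

## Robot

A 6-joint arm with a two-finger parallel gripper is mounted at the origin on the work surface. World frame = base frame: x ahead of the robot, y to its left, z up, the work surface at z = 0. Lengths are in m, angles in rad, forces in N, time in s.
With the tool pointing down it reaches from about 0.35 to 0.975 m from the base axis. Payload 4.9 kg.
Tool frame: the origin (TCP) lies at the very end of the fingers, on their centre line; the grasp point (between the pads) lies 19 mm behind it (ctrl.grip_point_offset is the distance from the TCP to the grasp point, in m); z points along the fingers, y is the line along which they close (so a half turn about z gives the same grasp; the last joint's range is limited). The gripper opens to 85 mm and grips with 20 to 120 N. Pads are 22 mm wide; open, the fingers measure 114 mm over their backs; the gripper's body (76 mm by 85 mm) begins 54 mm behind the grasp point. The pads swing forward as they close: fully open they stand 13 mm farther back than shut.
Start: joints at [-0.119, 0.053, 1.613, -0, 1.476, -0.119], TCP at [0.625, 0, 0.231] pointing down, gripper open.
Joint ranges: [-3.01, 3.01], [-1.01, 2.22], [0.06, 2.58], [-1.02, 4.17], [0.09, 2.62], [-3.14, 3.14]. Speed limits (rad/s): [2.57, 2.57, 3.14, 3.14, 3.14, 3.14].

## Interface

Orientations are given as a rotation vector (axis times angle).
In Python, from station import ctrl gives the robot as it stands.
- The arm moves only by the tool send_rows, never from a script. Its argument "rows" is a list of rows, each a list of 3 entries, a list of its own where there are three numbers: the finger opening in cm, from 0 to 8.54, then the shift along the tool's x, y, z in cm, then the turn about the tool's z in degrees. A call has 1 to 10 rows; each row shifts and turns the commanded pose from where the row before left it, along the tool's axes as they then stand; what a row does not reach is not made up. A row lasts 1/8 s, in which the tool goes at most 62.5 mm and 10.7 degrees, less where a joint would pass 70% of its speed; a pose out of reach is approached as far as the arm can. A call with a gripper value outside its range is refused whole. The fingers move at their own pace and stop on an object; "newtons" is the grip in N (left out, the last holds). Time passes only in rows, so rows that do not move let the fingers close. It gives the time, the measured TCP pose, the force, the opening and the grip force at its end, in the units of the state.
- ctrl.get_obs(): the state, without advancing time (a new reading comes with each control period).
- ctrl.get_image(name): name is "scene" or "side" or "wrist"; returns a dict with "frame" (480x640x3 uint8, red, green, blue), "range_z" (480x640 float32, m along the optical axis (not along the pixel's ray), 0 where there is no reading), "fx", "fy", "cx", "cy" (pixels), "cam_to_world" (4x4, takes a point from camera to world coordinates). Camera axes: x right, y down, z forward; pixel columns grow to the right and rows downward; lengths in m; the calibration is good to about 2 mm. A picture is of the moment at which its call begins.
- ctrl.finish_job(): hands the job in; it is judged then, once.
The state is a dict: "t": time; "q": joint angles; "dq": joint speeds; "effort": joint torques, N m; "tool_pos": TCP position; "tool_rot": TCP orientation; "contact_force": force on the tool from outside, world axes, zero at the start; "wrist_torque": the same for the moment, N m; "opening": finger opening in m; "grip_force": force on a finger pad.
Only numpy, scipy, OpenCV 4.12 (cv2) and the standard library are available. Lean on these libraries where they do the work, as an engineer would, in place of code of your own. Each camera call takes 0.05 s, during which the arm holds its last target. There are 200 camera calls.

## Task

Move the four spray cans from the wire stock rack into the grey counter rack, one to a pocket, in the same left-to-right order in which they stand now. The pockets are packed up to an unknown level, so lower each can until you feel it stand before you let go: no dropping, no ramming; leave every can upright. Do not shove the oil bottle, the carton or the copper coil about.

Things in the scene. Friction and masses are not known exactly. Their poses are not given: they have to be found in the camera images.
- can_red_mid (a point): red spray can with red cap: upright cylinder, 52 mm wide, 150 mm tall, about 0.35 kg; point at its centre, z along its axis. It starts in one place of the wire stock rack, its underside 12 mm above the counter. Grip it about 35 mm below its top, above the racks' rims, fingers closing across the row (along rack x): along the row only 26 mm is free between neighbours
- can_yellow_mid (a point): yellow spray can with yellow cap: upright cylinder, 52 mm wide, 150 mm tall, about 0.35 kg; point at its centre, z along its axis. It starts in one place of the wire stock rack, its underside 12 mm above the counter. Grip it about 35 mm below its top, above the racks' rims, fingers closing across the row (along rack x): along the row only 26 mm is free between neighbours
- can_blue_mid (a point): blue spray can with blue cap: upright cylinder, 52 mm wide, 150 mm tall, about 0.35 kg; point at its centre, z along its axis. It starts in one place of the wire stock rack, its underside 12 mm above the counter. Grip it about 35 mm below its top, above the racks' rims, fingers closing across the row (along rack x): along the row only 26 mm is free between neighbours
- can_green_mid (a point): green spray can with green cap: upright cylinder, 52 mm wide, 150 mm tall, about 0.35 kg; point at its centre, z along its axis. It starts in one place of the wire stock rack, its underside 12 mm above the counter. Grip it about 35 mm below its top, above the racks' rims, fingers closing across the row (along rack x): along the row only 26 mm is free between neighbours
- ticket_red: red price ticket, 46 x 30 mm, clipped sloping to the near (robot-side) rail of the wire stock rack in front of the place where the red can stands at the start; it stays there and so marks that place. Origin: ticket centre, 53 mm in front (rack -x) of the centre of its can place, 53 mm above the counter
- ticket_yellow: yellow price ticket, 46 x 30 mm, clipped sloping to the near (robot-side) rail of the wire stock rack in front of the place where the yellow can stands at the start; it stays there and so marks that place. Origin: ticket centre, 53 mm in front (rack -x) of the centre of its can place, 53 mm above the counter
- ticket_blue: blue price ticket, 46 x 30 mm, clipped sloping to the near (robot-side) rail of the wire stock rack in front of the place where the blue can stands at the start; it stays there and so marks that place. Origin: ticket centre, 53 mm in front (rack -x) of the centre of its can place, 53 mm above the counter
- ticket_green: green price ticket, 46 x 30 mm, clipped sloping to the near (robot-side) rail of the wire stock rack in front of the place where the green can stands at the start; it stays there and so marks that place. Origin: ticket centre, 53 mm in front (rack -x) of the centre of its can place, 53 mm above the counter
- stock_rack: bright steel wire rack where the four cans stand at the start, fixed, 80 x 318 mm, rails 64 mm high. Origin: centre of its underside; x across the row away from the robot, y along the row to the left seen from the robot (it may be turned some degrees). Its four places are at y = +117, +39, -39, -117 mm, x = 0
- counter_rack: grey opaque steel rack, fixed, 83 x 320 mm, rim 80 mm high, nearer or farther than the stock rack. Origin: centre of its underside; x across the row away from the robot, y along it to the left. Open pockets 75 x 75 mm at y = +117, +39, -39, -117 mm, x = 0; all packed with firm cardboard to one unknown level 12 to 36 mm above the counter: a can's top ends 162 to 186 mm up
- oil_bottle_mid (a point): bystander: orange oil bottle with black cap, 52 x 78 mm, 137 mm tall; point 52 mm above its underside
- part_carton_mid (a point): bystander: white and blue carton, 85 x 150 x 65 mm high; point at its centre
- copper_coil: bystander: flat coil of copper tube, 176 mm across, 19 mm high; origin at the centre of its underside
There are look-alikes about, which are no part of the job. Of the things like the part that bears can_green_mid, leave any that is pink; of the rest the smaller one is meant.

How it is judged:
By the outcome, as a careful person would: the job done as asked, in the order asked, and still so for the second after the job is handed in, with the robot touching nothing.
It also fails if it takes over 99 s, if anything falls off the work surface, if the arm or the gripper's body presses on something with over 40 N, if the wrist force passes 120 N, or if a joint passes its speed limit or range.

## Working session

There is one attempt and no reset: what is moved stays moved. The work goes in short steps, Python scripts to look and compute and a tool call to move; the robot and the scene stay as the last step left them, time stands still between calls to the robot, and variables do not carry over. Pictures are saved under pics/ and viewed, at most 14 in all, crops included, and the job is handed in when it is done.

Besides the shell and the picture viewer there is one more tool, called after "Call:" as name(argument=value, ...), one argument or row to a line, values as JSON. send_rows: Moves the arm, as the interface text tells. Its arguments: {"type":"object","properties":{"rows":{"type":"array","items":{"type":"array"}},"newtons":{"type":"number"}},"required":["rows"]}

```bash
ls; mkdir -p pics; python3 - <<'E'
from station import ctrl
import cv2,numpy as np
for n in("scene","side"):
    d=ctrl.get_image(n);cv2.imwrite(f"pics/{n}0.png",d["frame"][:,:,::-1]);np.savez(f"{n}0.npz",**d)
    print(n,d["fx"],d["cx"],d["cy"],d["cam_to_world"].round(3).tolist())
o=ctrl.get_obs();print({k:np.round(v,3).tolist() for k,v in o.items()})
E
```

```text
pics
scene 465.4573240110881 322.5831259072025 238.6987827657809 [[-0.356, 0.672, -0.649, 1.367], [0.934, 0.256, -0.248, 0.274], [-0.0, -0.695, -0.719, 0.936], [0.0, 0.0, 0.0, 1.0]]
side 472.1978375806747 320.7368935640073 234.9497959200641 [[-0.99, -0.116, 0.083, 0.536], [-0.142, 0.747, -0.649, 0.644], [0.013, -0.654, -0.756, 0.822], [0.0, 0.0, 0.0, 1.0]]
{'t': 0.1, 'q': [-0.119, 0.053, 1.614, 0.0, 1.476, -0.119], 'dq': [-0.001, -0.001, -0.004, -0.001, 0.0, 0.0], 'effort': [0.001, -39.49, -37.136, -0.0, 0.004, -0.0], 'tool_pos': [0.624, 0.0, 0.23], 'tool_rot': [-2.22, -2.22, 0.002], 'contact_force': [0.112, -0.248, -0.495], 'wrist_torque': [-0.038, 0.017, -0.03], 'grip_force': 0.0, 'opening': 0.085}
```

View pics/scene0.png

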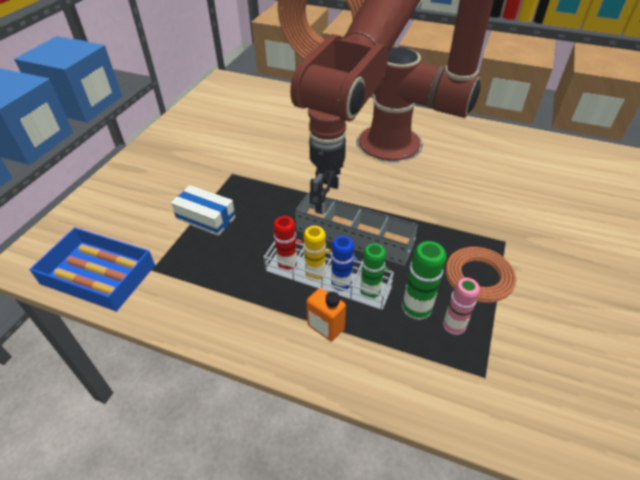

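View pics/side0.png

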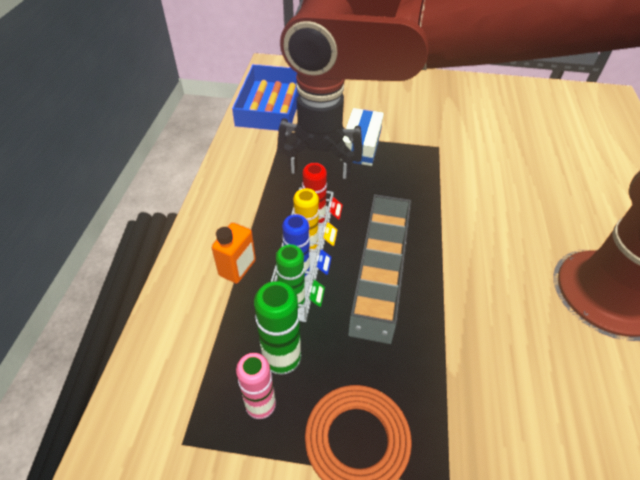

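The scene view looks back towards the robot. From image left to right stand red (285,240), yellow (315,250), blue (343,262) and green (373,270). The grey rack is behind them at (355,230), nearer the robot. The big green look-alike is at (425,280), right beside the green can, with the pink one at (462,305). The side view shows the same row with the tickets on the robot side. Next I measure positions.

```bash
cat >h.py <<'E'
import numpy as np,cv2
from scipy.optimize import least_squares
HUE={'red':[(0,5),(174,180)],'yellow':[(18,32)],'blue':[(108,128)],'green':[(50,75)]}
def pts(d):
    z=d["range_z"];v,u=np.indices(z.shape)
    P=np.stack([(u-d["cx"])/d["fx"]*z,(v-d["cy"])/d["fy"]*z,z],-1)
    T=d["cam_to_world"];W=P@T[:3,:3].T+T[:3,3];W[z<=0]=np.nan
    return W
def mask(d,c,s=130,v=60):
    h=cv2.cvtColor(d["frame"],cv2.COLOR_RGB2HSV);m=0
    for a,b in HUE[c]: m=m|cv2.inRange(h,(a,s,v),(b,255,255))
    return m
def blobs(d,c,amin=25):
    n,l,st,ce=cv2.connectedComponentsWithStats(mask(d,c));W=pts(d)
    return [(st[i],ce[i],W[l==i]) for i in range(1,n) if st[i][4]>=amin]
E
python3 - <<'E'
from h import *
for n in("scene","side"):
    d=np.load(n+"0.npz");
    for c in HUE:
        for st,ce,P in blobs(d,c):
            P=P[~np.isnan(P[:,0])]
            if len(P)<10: continue
            m=np.median(P,0)
            if not(.35<m[0]<.95 and abs(m[1])<.5 and .01<m[2]<.3):continue
            print(n,c,st,ce.round(),m.round(3),'z',np.percentile(P[:,2],[2,98]).round(3),'x',np.percentile(P[:,0],[2,98]).round(3),'y',np.percentile(P[:,1],[2,98]).round(3))
E
```

```text
scene red [273 215  22  25 448] [284. 227.] [ 0.66  -0.096  0.157] z [-0.001  0.165] x [0.478 0.675] y [-0.198 -0.076]
scene red [276 239  22  17 242] [286. 248.] [ 0.67  -0.088  0.091] z [0.067 0.113] x [0.644 0.676] y [-0.114 -0.075]
scene yellow [303 225  23  25 463] [314. 237.] [ 0.666 -0.016  0.157] z [0.015 0.165] x [0.522 0.68 ] y [-0.076  0.005]
scene yellow [305 248  26  19 265] [316. 258.] [ 0.676 -0.009  0.091] z [0.003 0.113] x [0.575 0.681] y [-0.033  0.006]
scene yellow [116 258  18   9  92] [124. 262.] [ 0.806 -0.492  0.025] z [0.019 0.029] x [0.799 0.811] y [-0.517 -0.468]
scene yellow [307 274  13   5  26] [314. 276.] [ 0.677 -0.011  0.026] z [0.017 0.032] x [0.67  0.681] y [-0.032 -0.002]
scene yellow [ 92 282  20  11 107] [101. 287.] [ 0.896 -0.49   0.025] z [0.02 0.03] x [0.888 0.902] y [-0.518 -0.465]
scene blue [332 235  23  26 466] [343. 248.] [0.674 0.057 0.159] z [0.038 0.165] x [0.528 0.688] y [0.031 0.078]
scene blue [332 261  21  16 239] [342. 269.] [0.684 0.063 0.092] z [0.069 0.113] x [0.663 0.689] y [0.039 0.079]
scene green [413 241  34  37 990] [429. 
[... 1907 characters left out ...]
[-0.007  0.077]
side green [276 245  28  32 719] [289. 260.] [0.656 0.141 0.16 ] z [0.128 0.165] x [0.635 0.68 ] y [0.112 0.153]
side green [ 254  275   50   57 1989] [278. 303.] [0.651 0.259 0.201] z [0.082 0.207] x [0.624 0.685] y [0.141 0.282]
side green [310 280  15  27 159] [317. 293.] [0.609 0.127 0.056] z [-0.001  0.065] x [0.597 0.617] y [0.081 0.155]
side green [258 324  42  31 724] [280. 342.] [0.646 0.278 0.109] z [0.075 0.138] x [0.622 0.683] y [0.25  0.283]
side green [271 357  29  15 113] [285. 367.] [0.643 0.279 0.015] z [0.007 0.024] x [0.623 0.668] y [0.252 0.283]
side green [244 358  17  16 207] [252. 365.] [0.676 0.343 0.151] z [0.148 0.154] x [0.664 0.687] y [0.331 0.354]
```

```bash
cat >>h.py <<'E'
def clean(P): return P[~np.isnan(P[:,0])]
E
python3 - <<'E'
from h import *
D={n:dict(np.load(n+"0.npz")) for n in("scene","side")}
W={n:pts(D[n]) for n in D}
seed={'red':(.649,-.097),'yellow':(.655,-.018),'blue':(.661,.057),'green':(.66,.132)}
C={}
for c,s in seed.items():
    for zr in((.075,.11),):
        out=[]
        Q={}
        for n in D:
            P=W[n].reshape(-1,3);P=P[~np.isnan(P[:,0])]
            k=(np.hypot(P[:,0]-s[0],P[:,1]-s[1])<.036)&(P[:,2]>zr[0])&(P[:,2]<zr[1])
            Q[n]=P[k]
            f=least_squares(lambda p:np.hypot(Q[n][:,0]-p[0],Q[n][:,1]-p[1])-.026,s,loss='soft_l1',f_scale=.002)
            out.append(f.x)
            top=P[(np.hypot(P[:,0]-s[0],P[:,1]-s[1])<.03)&(P[:,2]>.15)]
            out.append(np.percentile(top[:,2],[50,90]))
        A=np.vstack(list(Q.values()))
        f=least_squares(lambda p:np.hypot(A[:,0]-p[0],A[:,1]-p[1])-p[2],(*s,.026),loss='soft_l1',f_scale=.002)
        C[c]=f.x[:2];print(c,[o.round(4).tolist() for o in out],f.x.round(4))
# line
A=np.array([C[c] for c in('red','yellow','blue','green')])
d=A[3]-A[0];print('pitch',np.linalg.norm(np.diff(A,axis=0),axis=1),'yaw',np.degrees(np.arctan2(-d[0],d[1])))
# counter rack: points z .07-.09 near
for n in D:
    P=W[n].reshape(-1,3);P=P[~np.isnan(P[:,0])]
    k=(P[:,2]>.077)&(P[:,2]<.084)&(P[:,0]>.43)&(P[:,0]<.61)&(abs(P[:,1])<.3)
    R=P[k];print(n,len(R),cv2.minAreaRect((R[:,:2]*1000).astype(np.float32)),np.percentile(R[:,1],[1,99]),np.percentile(R[:,0],[1,99]))
    k=(P[:,2]>.007)&(P[:,2]<.045)&(P[:,0]>.43)&(P[:,0]<.61)&(abs(P[:,1])<.22)
    R=P[k];print(np.histogram(R[:,2],bins=np.arange(.007,.046,.002)))
E
```

```text
red [[0.6489, -0.1006], [0.1612, 0.164], [0.6494, -0.1029], [0.162, 0.1642]] [ 0.6498 -0.1005  0.0252]
yellow [[0.6538, -0.02], [0.4703, 0.5401], [0.6544, -0.0222], [0.2663, 0.4767]] [ 0.6548 -0.0201  0.0252]
blue [[0.6612, 0.0537], [0.5099, 0.5435], [0.6618, 0.0516], [0.5071, 0.5424]] [0.662  0.0538 0.0254]
green [[0.6586, 0.1292], [0.1613, 0.1639], [0.659, 0.127], [0.1621, 0.1641]] [0.6594 0.1287 0.0253]
pitch [0.08053817 0.07423297 0.0749284 ] yaw -2.3986484978547966
scene 535 ((487.404541015625, 30.76715087890625), (320.8005065917969, 87.8843765258789), 86.79385375976562) [-0.12844109  0.19108022] [0.44033212 0.5380252 ]
(array([ 25,  26,  29,  33,  24,  25,  64, 135, 238, 149,  92,  80,  75,
        86,  80,  84,  99, 119,  99]), array([0.007, 0.009, 0.011, 0.013, 0.015, 0.017, 0.019, 0.021, 0.023,
       0.025, 0.027, 0.029, 0.031, 0.033, 0.035, 0.037, 0.039, 0.041,
       0.043, 0.045]))
side 994 ((486.52606201171875, 29.392074584960938), (323.1704406738281, 83.97962188720703), 86.44113159179688) [-0.13008269  0.19089464] [0.43763598 0.5360634 ]
(array([ 24,  20,  34,  17,  25,  30,  54, 440, 994, 476, 145,  91, 120,
       104, 117, 118, 113, 116, 171]), array([0.007, 0.009, 0.011, 0.013, 0.015, 0.017, 0.019, 0.021, 0.023,
       0.025, 0.027, 0.029, 0.031, 0.033, 0.035, 0.037, 0.039, 0.041,
       0.043, 0.045]))
```

Call:
send_rows(
  rows=[
    [8.54,[0,0,0],3],
    [8.54,[2.6,0.6,0],0],
    [8.54,[2.6,0.6,0],0],
    [8.54,[2.6,0.6,0],0],
    [8.54,[2.6,0.5,0],0],
    [8.54,[2.6,0.5,0],0],
    [8.54,[0,0,0],0],
    [8.54,[0,0,0],0],
  ],
  newtons=40,
)

```text
t: 1.1
tool_pos: [0.6595, 0.1279, 0.2308]
tool_rot: [-2.279, -2.162, 0.002]
contact_force: [0.4, -0.7, 1.3]
opening: 0.0856
grip_force: 0.0
```

Call:
send_rows(
  rows=[
    [8.54,[0,0,3],0],
    [8.54,[0,0,3],0],
    [8.54,[0,0,3],0],
    [8.54,[0,0,2],0],
    [8.54,[0,0,1.2],0],
    [8.54,[0,0,0],0],
    [8.54,[0,0,0],0],
  ],
)

```text
t: 1.98
tool_pos: [0.6607, 0.1284, 0.1108]
tool_rot: [2.278, 2.161, 0.003]
contact_force: [-0.4, -0.1, -0.4]
opening: 0.0852
grip_force: 0.0
```

```bash
python3 - <<'E'
from station import ctrl
import cv2,numpy as np
d=ctrl.get_image("wrist");e=ctrl.get_image("side")
cv2.imwrite("pics/a.png",np.hstack([cv2.resize(d["frame"],(400,300)),cv2.resize(e["frame"][60:360,180:580],(400,300))])[:,:,::-1]);print(ctrl.get_obs())
E
```

```text
{'t': 2.075, 'q': array([ 8.15631135e-02,  2.56818871e-01,  1.59298375e+00, -1.03771872e-05,
        1.28922597e+00,  1.33900706e-01]), 'dq': array([ 0.00207724, -0.0005284 ,  0.00440883, -0.00085669,  0.00258767,
       -0.00019302]), 'effort': array([-4.06392873e-02, -4.55396318e+01, -3.44382870e+01, -1.73613182e-03,
       -7.81544750e-04, -1.40247221e-04]), 'tool_pos': array([0.66071446, 0.12845445, 0.11095022]), 'tool_rot': array([2.27763073, 2.1614453 , 0.00312625]), 'contact_force': array([ 0.01570343,  0.4034477 , -0.527889  ]), 'wrist_torque': array([0.01014902, 0.07038821, 0.01572575]), 'grip_force': 0.0, 'opening': 0.08490917406496228}
```

View pics/a.png

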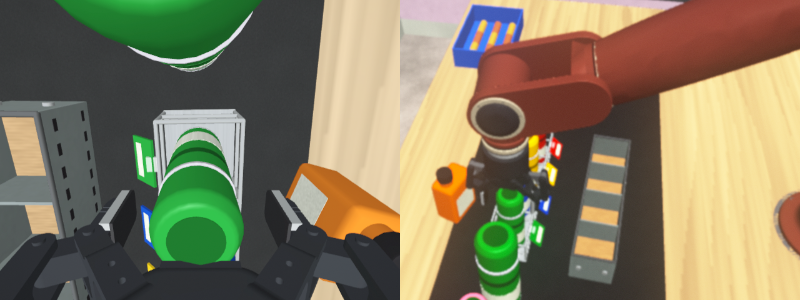

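The wrist view (left) shows the small green can centred between the pads at about (198,220), with the big one clear at the top. I close on it.

Call:
send_rows(
  rows=[
    [8.54,[0,0,0.3],0],
    [5,[0,0,0],0],
    [4.5,[0,0,0],0],
    [4.5,[0,0,0],0],
    [4.5,[0,0,0],0],
    [4.5,[0,0,0],0],
    [4.5,[0,0,0],0],
  ],
  newtons=40,
)

```text
t: 2.95
tool_pos: [0.6596, 0.1284, 0.1065]
tool_rot: [-2.279, -2.162, 0.0]
contact_force: [-1.4, 0.2, 3.1]
opening: 0.0512
grip_force: 40.3
```

Call:
send_rows(
  rows=[
    [4.5,[0,0,-1],0],
    [4.5,[0,0,-2],0],
    [4.5,[0,0,-2.5],0],
    [4.5,[0,0,-2.5],0],
    [4.5,[0,0,-2],0],
    [4.5,[0,0,-1],0],
    [4.5,[0,0,0],0],
  ],
)

```text
t: 3.82
tool_pos: [0.6601, 0.1284, 0.2172]
tool_rot: [2.278, 2.162, 0.002]
contact_force: [0.3, -0.3, -3.1]
opening: 0.0513
grip_force: 40.2
```

Call:
send_rows(
  rows=[
    [4.5,[0,-1.6,0],0],
    [4.5,[0.2,-2.6,0],0],
    [4.5,[0.2,-2.6,0],0],
    [4.5,[0.2,-2.6,0],0],
    [4.5,[0.2,-2.6,0],0],
    [4.5,[0.2,-2.6,0],0],
    [4.5,[0,-2,0],0],
    [4.5,[0,0,0],0],
    [4.5,[0,0,0],0],
    [4.5,[0,0,0],0],
  ],
)

```text
t: 5.08
tool_pos: [0.495, 0.1469, 0.216]
tool_rot: [-2.279, -2.162, 0.001]
contact_force: [0.3, 0.5, -3.3]
opening: 0.0514
grip_force: 40.6
```

```bash
python3 - <<'E'
from station import ctrl
from h import *
im=[]
for n in("scene","side"):
    d=ctrl.get_image(n);np.savez(n+"1.npz",**d);im.append(d["frame"])
cv2.imwrite("pics/b.png",np.hstack([cv2.resize(im[0][140:320,240:480],(400,300)),cv2.resize(im[1][120:360,180:500],(400,300))])[:,:,::-1])
print(ctrl.get_obs()["tool_pos"],ctrl.get_obs()["contact_force"])
d=np.load("side1.npz");P=clean(pts(d).reshape(-1,3))
s=(.494,.147)
for n in("scene","side"):
    P=clean(pts(np.load(n+"1.npz")).reshape(-1,3))
    k=(np.hypot(P[:,0]-s[0],P[:,1]-s[1])<.036)&(P[:,2]>.12)&(P[:,2]<.2);Q=P[k]
    f=least_squares(lambda p:np.hypot(Q[:,0]-p[0],Q[:,1]-p[1])-.026,s,loss='soft_l1',f_scale=.002);print(n,len(Q),f.x)
E
```

```text
[0.49495897 0.14694017 0.21616127] [-0.70430613 -0.16982638 -2.63626661]
scene 487 [0.49482267 0.14756477]
side 790 [0.49495147 0.14559229]
```

View pics/b.png

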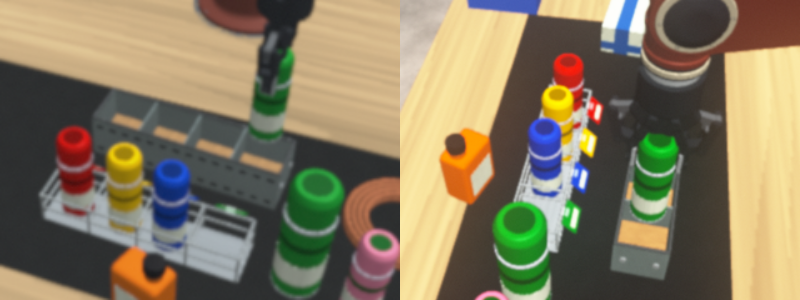

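The can hangs over the end pocket (scene crop about (270,140)) and agrees with the TCP. Now I lower it.

Call:
send_rows(
  rows=[
    [4.5,[0,0,1.5],0],
    [4.5,[0,0,2],0],
    [4.5,[0,0,2],0],
    [4.5,[0,0,1.5],0],
    [4.5,[0,0,1],0],
    [4.5,[0,0,0.5],0],
    [4.5,[0,0,0],0],
    [4.5,[0,0,0],0],
  ],
)

```text
t: 6.18
tool_pos: [0.4951, 0.1471, 0.1322]
tool_rot: [2.278, 2.162, 0.002]
contact_force: [0.3, -0.3, -2.9]
opening: 0.0513
grip_force: 40.6
```

Call:
send_rows(
  rows=[
    [4.5,[0,0,0.2],0],
    [4.5,[0,0,0.2],0],
    [4.5,[0,0,0.1],0],
    [4.5,[0,0,0.1],0],
    [4.5,[0,0,0],0],
  ],
)

```text
t: 6.8
tool_pos: [0.4944, 0.147, 0.1252]
tool_rot: [-2.279, -2.162, 0.0]
contact_force: [0.4, 0.1, -2.4]
opening: 0.0513
grip_force: 40.6
```

Call:
send_rows(
  rows=[
    [4.5,[0,0,0.1],0],
    [4.5,[0,0,0.1],0],
    [4.5,[0,0,0.1],0],
    [4.5,[0,0,0],0],
  ],
)

```text
t: 7.3
tool_pos: [0.4944, 0.147, 0.1221]
tool_rot: [-2.279, -2.162, 0.0]
contact_force: [0.3, 0.2, -3.3]
opening: 0.0513
grip_force: 40.6
```

Call:
send_rows(
  rows=[
    [4.5,[0,0,0.1],0],
    [4.5,[0,0,0.1],0],
    [4.5,[0,0,0],0],
  ],
)

```text
t: 7.68
tool_pos: [0.4944, 0.147, 0.1201]
tool_rot: [-2.279, -2.162, 0.0]
contact_force: [-0.8, 0.4, -2.0]
opening: 0.0511
grip_force: 40.6
```

Call:
send_rows(
  rows=[
    [4.5,[0,0,0.1],0],
    [4.5,[0,0,0],0],
  ],
)

```text
t: 7.92
tool_pos: [0.4944, 0.147, 0.1192]
tool_rot: [-2.279, -2.162, 0.0]
contact_force: [-0.1, 0.7, -1.8]
opening: 0.0514
grip_force: 40.6
```

Call:
send_rows(
  rows=[
    [4.5,[0,0,0.1],0],
    [4.5,[0,0,0],0],
  ],
)

```text
t: 8.18
tool_pos: [0.4944, 0.147, 0.1182]
tool_rot: [-2.279, -2.162, 0.0]
contact_force: [0.4, -0.3, -2.4]
opening: 0.0514
grip_force: 40.6
```

Call:
send_rows(
  rows=[
    [4.5,[0,0,0.1],0],
    [4.5,[0,0,0],0],
  ],
)

```text
t: 8.43
tool_pos: [0.4947, 0.1471, 0.1176]
tool_rot: [2.279, 2.162, 0.0]
contact_force: [-0.4, 0.0, -1.2]
opening: 0.051
grip_force: 40.9
```

Call:
send_rows(
  rows=[
    [4.5,[0,0,0.1],0],
    [4.5,[0,0,0],0],
  ],
)

```text
t: 8.68
tool_pos: [0.4948, 0.1471, 0.1175]
tool_rot: [2.279, 2.163, 0.0]
contact_force: [-2.2, -0.2, 5.0]
opening: 0.0511
grip_force: 41.3
```

Contact is felt: Fz rose from −3 to +5 N and the TCP stopped at 0.1175. I release and rise.

Call:
send_rows(
  rows=[
    [5.4,[0,0,0],0],
    [6,[0,0,0],0],
    [7,[0,0,0],0],
    [8.54,[0,0,0],0],
    [8.54,[0,0,0],0],
    [8.54,[0,0,0],0],
  ],
)

```text
t: 9.43
tool_pos: [0.4945, 0.147, 0.1163]
tool_rot: [-2.279, -2.163, 0.0]
contact_force: [0.3, 0.1, 0.3]
opening: 0.085
grip_force: 0.0
```

Call:
send_rows(
  rows=[
    [8.54,[0,0,-1],0],
    [8.54,[0,0,-2],0],
    [8.54,[0,0,-3],0],
    [8.54,[0,0,-3],0],
    [8.54,[0,0,-2],0],
    [8.54,[0,0,0],0],
    [8.54,[0,0,0],0],
  ],
)

```text
t: 10.3
tool_pos: [0.494, 0.1469, 0.2253]
tool_rot: [-2.278, -2.162, 0.002]
contact_force: [-0.3, -0.8, -0.2]
opening: 0.0855
grip_force: 0.0
```

```bash
cat >chk.py <<'E'
from station import ctrl
from h import *
import sys
im=[]
S={}
for n in("scene","side"):
    d=ctrl.get_image(n);S[n]=d;im.append(d["frame"])
cv2.imwrite(f"pics/{sys.argv[1]}.png",np.hstack([cv2.resize(im[0][140:320,240:480],(400,300)),cv2.resize(im[1][120:360,180:500],(400,300))])[:,:,::-1])
o=ctrl.get_obs();print(o["tool_pos"],o["contact_force"])
seed={'red':[(.649,-.102),(.480,-.087)],'yellow':[(.654,-.021),(.485,-.009)],'blue':[(.661,.053),(.489,.069)],'green':[(.659,.128),(.494,.147)]}
for c in seed:
  for s in seed[c]:
    for n in S:
        P=np.vstack([b[2] for b in blobs(S[n],c)]);P=clean(P)
        Q=P[(np.hypot(P[:,0]-s[0],P[:,1]-s[1])<.036)&(P[:,2]>.08)&(P[:,2]<.2)]
        if len(Q)<60: continue
        def fit(Q): return least_squares(lambda p:np.hypot(Q[:,0]-p[0],Q[:,1]-p[1])-.026,s,loss='soft_l1',f_scale=.002).x.round(4) if len(Q)>30 else None
        print(c,n,'top',np.percentile(Q[:,2],95).round(4),'all',fit(Q),'low',fit(Q[Q[:,2]<.12]))
E
python3 chk.py c
```

```text
[0.49365536 0.14687736 0.22454789] [ 0.35027468 -1.11416464  0.33791229]
red scene top 0.1637 all [ 0.648  -0.1011] low [ 0.6489 -0.1006]
red side top 0.1641 all [ 0.6488 -0.1046] low [ 0.6492 -0.1028]
yellow scene top 0.1638 all [ 0.6529 -0.0204] low [ 0.6537 -0.02  ]
yellow side top 0.1642 all [ 0.6539 -0.0238] low [ 0.6544 -0.0218]
blue scene top 0.1639 all [0.6605 0.0533] low [0.6613 0.0537]
blue side top 0.1641 all [0.6616 0.0504] low [0.6615 0.0515]
green scene top 0.1752 all [0.4933 0.1477] low [0.4943 0.1481]
green side top 0.175 all [0.4949 0.1449] low [0.4948 0.1457]
```

View pics/c.png

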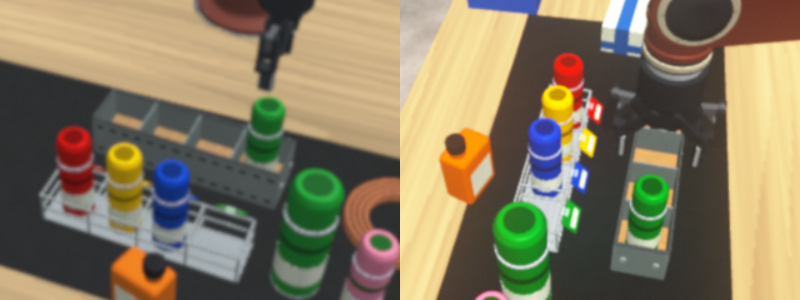

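Green stands upright in its pocket (scene crop (265,130)), its top 11 mm higher than before. Blue is next.

Call:
send_rows(
  rows=[
    [8.54,[-0.8,1.6,0],0],
    [8.54,[-1.5,3.1,0],0],
    [8.54,[-1.5,3.1,0],0],
    [8.54,[-1.5,3.1,0],0],
    [8.54,[-1.5,3.1,0],0],
    [8.54,[-1.2,2.2,0],0],
    [8.54,[-0.5,1,0],0],
    [8.54,[0,0,0],0],
    [8.54,[0,0,0],0],
    [8.54,[0,0,0],0],
  ],
)

```text
t: 11.65
tool_pos: [0.6613, 0.0537, 0.2265]
tool_rot: [-2.278, -2.163, -0.0]
contact_force: [0.3, -0.2, -0.3]
opening: 0.0855
grip_force: 0.0
```

Call:
send_rows(
  rows=[
    [8.54,[-0.1,0,2],0],
    [8.54,[0,0,3],0],
    [8.54,[0,0,3],0],
    [8.54,[0,0,2.2],0],
    [8.54,[0,0,1.2],0],
    [8.54,[0,0,0.5],0],
    [8.54,[0,0,0],0],
    [8.54,[0,0,0],0],
  ],
)

```text
t: 12.65
tool_pos: [0.6626, 0.0521, 0.1087]
tool_rot: [2.278, 2.161, 0.002]
contact_force: [-0.6, -0.4, 1.0]
opening: 0.0853
grip_force: 0.0
```

Call:
send_rows(
  rows=[
    [5,[0,0,0],0],
    [4.5,[0,0,0],0],
    [4.5,[0,0,0],0],
    [4.5,[0,0,0],0],
    [4.5,[0,0,0],0],
    [4.5,[0,0,0],0],
  ],
  newtons=40,
)

```text
t: 13.4
tool_pos: [0.662, 0.0522, 0.1081]
tool_rot: [2.278, 2.162, 0.001]
contact_force: [-3.0, -0.3, 4.9]
opening: 0.0512
grip_force: 41.7
```

Call:
send_rows(
  rows=[
    [4.5,[0,0,-1],0],
    [4.5,[0,0,-2],0],
    [4.5,[0,0,-2.5],0],
    [4.5,[0,0,-2.5],0],
    [4.5,[0,0,-2],0],
    [4.5,[0,0,-1],0],
    [4.5,[0,0,0],0],
  ],
)

```text
t: 14.28
tool_pos: [0.6621, 0.0521, 0.2181]
tool_rot: [2.278, 2.162, 0.001]
contact_force: [0.5, 0.8, -4.1]
opening: 0.0512
grip_force: 42.1
```

Call:
send_rows(
  rows=[
    [4.5,[0,-1.7,0],0],
    [4.5,[0.2,-2.7,0],0],
    [4.5,[0.2,-2.7,0],0],
    [4.5,[0.2,-2.7,0],0],
    [4.5,[0.2,-2.7,0],0],
    [4.5,[0,-2.7,0],0],
    [4.5,[0,-2.1,0],0],
    [4.5,[0,0,0],0],
    [4.5,[0,0,0],0],
    [4.5,[0,0,0],0],
  ],
)

```text
t: 15.52
tool_pos: [0.49, 0.0691, 0.2171]
tool_rot: [-2.279, -2.162, 0.0]
contact_force: [-0.2, -0.7, -4.1]
opening: 0.0512
grip_force: 43.0
```

Call:
send_rows(
  rows=[
    [4.5,[0,0,1.5],0],
    [4.5,[0,0,2],0],
    [4.5,[0,0,2],0],
    [4.5,[0,0,1.7],0],
    [4.5,[0,0,1],0],
    [4.5,[0,0,0.5],0],
    [4.5,[0,0,0.3],0],
    [4.5,[0,0,0.2],0],
    [4.5,[0,0,0],0],
  ],
)

```text
t: 16.65
tool_pos: [0.4897, 0.0692, 0.1257]
tool_rot: [2.278, 2.162, 0.001]
contact_force: [0.3, 1.1, -4.2]
opening: 0.0512
grip_force: 43.0
```

Call:
send_rows(
  rows=[
    [4.5,[0,0,0.1],0],
    [4.5,[0,0,0.1],0],
    [4.5,[0,0,0],0],
  ],
)

```text
t: 17.02
tool_pos: [0.4894, 0.0692, 0.1233]
tool_rot: [-2.279, -2.162, 0.0]
contact_force: [0.6, 0.0, -3.1]
opening: 0.0512
grip_force: 43.0
```

Call:
send_rows(
  rows=[
    [4.5,[0,0,0.1],0],
    [4.5,[0,0,0.1],0],
    [4.5,[0,0,0.1],0],
    [4.5,[0,0,0],0],
  ],
)

```text
t: 17.52
tool_pos: [0.4893, 0.0692, 0.1201]
tool_rot: [-2.279, -2.162, 0.0]
contact_force: [0.4, 0.1, -3.4]
opening: 0.051
grip_force: 43.0
```

Call:
send_rows(
  rows=[
    [4.5,[0,0,0.1],0],
    [4.5,[0,0,0],0],
  ],
)

```text
t: 17.77
tool_pos: [0.4894, 0.0692, 0.1193]
tool_rot: [-2.279, -2.163, -0.0]
contact_force: [0.4, 0.5, -4.6]
opening: 0.0512
grip_force: 43.3
```

Call:
send_rows(
  rows=[
    [4.5,[0,0,0.1],0],
    [4.5,[0,0,0],0],
  ],
)

```text
t: 18.02
tool_pos: [0.4896, 0.0692, 0.1192]
tool_rot: [-2.279, -2.163, -0.0]
contact_force: [-3.1, -0.3, 3.9]
opening: 0.0507
grip_force: 43.6
```

Call:
send_rows(
  rows=[
    [4.5,[0,0,0.1],0],
    [4.5,[0,0,0],0],
  ],
)

```text
t: 18.27
tool_pos: [0.4897, 0.0693, 0.1192]
tool_rot: [-2.279, -2.163, 0.0]
contact_force: [-5.8, 0.2, 9.1]
opening: 0.0512
grip_force: 44.3
```

Call:
send_rows(
  rows=[
    [5.4,[0,0,0],0],
    [6,[0,0,0],0],
    [7,[0,0,0],0],
    [8.54,[0,0,0],0],
    [8.54,[0,0,0],0],
    [8.54,[0,0,0],0],
  ],
)

```text
t: 19.02
tool_pos: [0.4894, 0.0692, 0.1173]
tool_rot: [2.279, 2.163, 0.0]
contact_force: [0.2, -0.2, -0.2]
opening: 0.0848
grip_force: 0.0
```

Call:
send_rows(
  rows=[
    [8.54,[0,0,-1],0],
    [8.54,[0,0,-2],0],
    [8.54,[0,0,-3],0],
    [8.54,[0,0,-3],0],
    [8.54,[0,0,-2],0],
    [8.54,[0,0,0],0],
    [8.54,[0,0,0],0],
  ],
)

```text
t: 19.9
tool_pos: [0.4888, 0.0692, 0.2261]
tool_rot: [-2.278, -2.162, 0.002]
contact_force: [0.2, 0.3, -0.9]
opening: 0.0854
grip_force: 0.0
```

```bash
python3 chk.py d
```

```text
[0.48856712 0.06919242 0.22550958] [-0.96411683  0.00844301 -0.0866259 ]
red scene top 0.1637 all [ 0.6477 -0.1013] low [ 0.6487 -0.1007]
red side top 0.1643 all [ 0.6488 -0.1047] low [ 0.6494 -0.1027]
yellow scene top 0.1636 all [ 0.6532 -0.0204] low [ 0.6541 -0.02  ]
yellow side top 0.164 all [ 0.6542 -0.0231] low [ 0.654  -0.0224]
blue scene top 0.1747 all [0.4885 0.0705] low [0.4896 0.071 ]
blue side top 0.1754 all [0.4896 0.0667] low None
green scene top 0.1751 all [0.4935 0.1477] low [0.4944 0.1481]
green side top 0.1751 all [0.4948 0.1449] low [0.4947 0.1457]
```

Call:
send_rows(
  rows=[
    [8.54,[-0.8,1.6,0],0],
    [8.54,[-1.5,3,0],0],
    [8.54,[-1.5,3,0],0],
    [8.54,[-1.5,3,0],0],
    [8.54,[-1.4,3,0],0],
    [8.54,[-1.1,2.3,0],0],
    [8.54,[-0.4,1.1,0],0],
    [8.54,[0,0,0],0],
    [8.54,[0,0,0],0],
    [8.54,[0,0,0],0],
  ],
)

```text
t: 21.25
tool_pos: [0.6544, -0.0211, 0.2275]
tool_rot: [2.278, 2.163, 0.0]
contact_force: [0.1, -0.1, 0.2]
opening: 0.0851
grip_force: 0.0
```

Call:
send_rows(
  rows=[
    [8.54,[0,0,2],0],
    [8.54,[0,0,3],0],
    [8.54,[0,0,3],0],
    [8.54,[0,0,2],0],
    [8.54,[0,0,1.2],0],
    [8.54,[0,0,0.6],0],
    [8.54,[0,0,0],0],
    [8.54,[0,0,0],0],
  ],
)

```text
t: 22.25
tool_pos: [0.6557, -0.0217, 0.1106]
tool_rot: [2.278, 2.161, 0.002]
contact_force: [0.8, 0.4, -0.1]
opening: 0.0852
grip_force: 0.0
```

Call:
send_rows(
  rows=[
    [8.54,[0,0,0.2],0],
    [5,[0,0,0],0],
    [4.5,[0,0,0],0],
    [4.5,[0,0,0],0],
    [4.5,[0,0,0],0],
    [4.5,[0,0,0],0],
    [4.5,[0,0,0],0],
  ],
  newtons=40,
)

```text
t: 23.12
tool_pos: [0.6549, -0.0216, 0.1076]
tool_rot: [-2.279, -2.162, 0.0]
contact_force: [-2.4, 0.6, 4.2]
opening: 0.0514
grip_force: 41.4
```

Call:
send_rows(
  rows=[
    [4.5,[0,0,-1],0],
    [4.5,[0,0,-2],0],
    [4.5,[0,0,-2.5],0],
    [4.5,[0,0,-2.5],0],
    [4.5,[0,0,-2],0],
    [4.5,[0,0,-1],0],
    [4.5,[0,0,0],0],
  ],
)

```text
t: 24.0
tool_pos: [0.6552, -0.0217, 0.2182]
tool_rot: [2.278, 2.162, 0.001]
contact_force: [0.9, 0.3, -4.0]
opening: 0.0509
grip_force: 41.6
```

Call:
send_rows(
  rows=[
    [4.5,[0,-1.7,0],0],
    [4.5,[0.1,-2.7,0],0],
    [4.5,[0.1,-2.7,0],0],
    [4.5,[0.1,-2.7,0],0],
    [4.5,[0.1,-2.7,0],0],
    [4.5,[0,-2.6,0],0],
    [4.5,[0,-2,0],0],
    [4.5,[0,0,0],0],
    [4.5,[0,0,0],0],
    [4.5,[0,0,0],0],
  ],
)

```text
t: 25.25
tool_pos: [0.4848, -0.0087, 0.2171]
tool_rot: [-2.279, -2.162, 0.0]
contact_force: [0.2, -0.5, -4.7]
opening: 0.0509
grip_force: 42.4
```

Call:
send_rows(
  rows=[
    [4.5,[0,0,1.5],0],
    [4.5,[0,0,2],0],
    [4.5,[0,0,2],0],
    [4.5,[0,0,1.7],0],
    [4.5,[0,0,1],0],
    [4.5,[0,0,0.5],0],
    [4.5,[0,0,0.3],0],
    [4.5,[0,0,0.2],0],
    [4.5,[0,0,0],0],
  ],
)

```text
t: 26.38
tool_pos: [0.4845, -0.0087, 0.1257]
tool_rot: [2.278, 2.162, 0.001]
contact_force: [0.2, 0.4, -3.7]
opening: 0.0514
grip_force: 42.4
```

Call:
send_rows(
  rows=[
    [4.5,[0,0,0.1],0],
    [4.5,[0,0,0.1],0],
    [4.5,[0,0,0.1],0],
    [4.5,[0,0,0],0],
  ],
)

```text
t: 26.88
tool_pos: [0.4842, -0.0086, 0.1221]
tool_rot: [-2.279, -2.162, 0.0]
contact_force: [-0.4, 0.4, -3.5]
opening: 0.0515
grip_force: 42.4
```

Call:
send_rows(
  rows=[
    [4.5,[0,0,0.1],0],
    [4.5,[0,0,0.1],0],
    [4.5,[0,0,0.1],0],
    [4.5,[0,0,0],0],
  ],
)

```text
t: 27.38
tool_pos: [0.4843, -0.0086, 0.1191]
tool_rot: [-2.279, -2.162, 0.0]
contact_force: [-0.0, 0.3, -3.2]
opening: 0.0509
grip_force: 42.4
```

Call:
send_rows(
  rows=[
    [4.5,[0,0,0.1],0],
    [4.5,[0,0,0],0],
  ],
)

```text
t: 27.62
tool_pos: [0.4845, -0.0087, 0.1188]
tool_rot: [2.279, 2.162, 0.0]
contact_force: [-1.2, 0.1, -0.6]
opening: 0.051
grip_force: 42.7
```

Call:
send_rows(
  rows=[
    [4.5,[0,0,0.1],0],
    [4.5,[0,0,0],0],
  ],
)

```text
t: 27.88
tool_pos: [0.4846, -0.0087, 0.1188]
tool_rot: [2.279, 2.163, -0.0]
contact_force: [-4.7, -0.9, 5.4]
opening: 0.0512
grip_force: 43.3
```

It stands. I release it.

Call:
send_rows(
  rows=[
    [5.4,[0,0,0],0],
    [6,[0,0,0],0],
    [7,[0,0,0],0],
    [8.54,[0,0,0],0],
    [8.54,[0,0,0],0],
    [8.54,[0,0,0],0],
  ],
)

```text
t: 28.62
tool_pos: [0.4843, -0.0086, 0.1173]
tool_rot: [2.279, 2.163, 0.0]
contact_force: [-0.2, -0.0, 0.3]
opening: 0.0857
grip_force: 0.0
```

Call:
send_rows(
  rows=[
    [8.54,[0,0,-1],0],
    [8.54,[0,0,-2],0],
    [8.54,[0,0,-3],0],
    [8.54,[0,0,-3],0],
    [8.54,[0,0,-2],0],
    [8.54,[0,0,0],0],
    [8.54,[0,0,0],0],
  ],
)

```text
t: 29.5
tool_pos: [0.4838, -0.0086, 0.2261]
tool_rot: [-2.278, -2.162, 0.002]
contact_force: [0.6, -0.5, -0.1]
opening: 0.0853
grip_force: 0.0
```

```bash
python3 chk.py e
```

```text
[ 0.4834906  -0.00851285  0.22551451] [-0.76474753  0.09925945 -0.33226562]
red scene top 0.1636 all [ 0.6479 -0.1011] low [ 0.649  -0.1009]
red side top 0.1642 all [ 0.6492 -0.1039] low [ 0.6491 -0.103 ]
yellow scene top 0.175 all [ 0.4833 -0.0075] low [ 0.4841 -0.0072]
yellow side top 0.1754 all [ 0.4843 -0.0112] low None
blue scene top 0.175 all [0.4886 0.0701] low [0.4894 0.0706]
blue side top 0.1754 all [0.4894 0.0664] low None
green scene top 0.1752 all [0.4934 0.1476] low [0.4944 0.1478]
green side top 0.1751 all [0.4947 0.1448] low [0.4946 0.1456]
```

Call:
send_rows(
  rows=[
    [8.54,[-0.8,1.6,0],0],
    [8.54,[-1.5,3,0],0],
    [8.54,[-1.5,3,0],0],
    [8.54,[-1.5,3,0],0],
    [8.54,[-1.5,3,0],0],
    [8.54,[-1.2,2.3,0],0],
    [8.54,[-0.5,1.1,0],0],
    [8.54,[0,0,0],0],
    [8.54,[0,0,0],0],
    [8.54,[0,0,0],0],
  ],
)

```text
t: 30.85
tool_pos: [0.6491, -0.1019, 0.2275]
tool_rot: [-2.278, -2.163, -0.0]
contact_force: [-0.2, -0.5, 1.6]
opening: 0.0858
grip_force: 0.0
```

Call:
send_rows(
  rows=[
    [8.54,[0,0,2],0],
    [8.54,[0,0,3],0],
    [8.54,[0,0,3],0],
    [8.54,[0,0,2.2],0],
    [8.54,[0,0,1.2],0],
    [8.54,[0,0,0.6],0],
    [8.54,[0,0,0],0],
    [8.54,[0,0,0],0],
  ],
)

```text
t: 31.85
tool_pos: [0.6505, -0.1026, 0.1086]
tool_rot: [2.278, 2.161, 0.002]
contact_force: [-0.2, -0.5, -0.2]
opening: 0.0856
grip_force: 0.0
```

Call:
send_rows(
  rows=[
    [5,[0,0,0],0],
    [4.5,[0,0,0],0],
    [4.5,[0,0,0],0],
    [4.5,[0,0,0],0],
    [4.5,[0,0,0],0],
    [4.5,[0,0,0],0],
    [4.5,[0,0,0],0],
  ],
  newtons=40,
)

```text
t: 32.72
tool_pos: [0.6498, -0.1025, 0.1081]
tool_rot: [2.279, 2.162, 0.0]
contact_force: [-2.6, -0.8, 4.8]
opening: 0.0515
grip_force: 41.3
```

Call:
send_rows(
  rows=[
    [4.5,[0,0,-1],0],
    [4.5,[0,0,-2],0],
    [4.5,[0,0,-2.5],0],
    [4.5,[0,0,-2.5],0],
    [4.5,[0,0,-2],0],
    [4.5,[0,0,-1],0],
    [4.5,[0,0,0],0],
  ],
)

```text
t: 33.6
tool_pos: [0.65, -0.1025, 0.2182]
tool_rot: [2.278, 2.162, 0.001]
contact_force: [0.5, -0.3, -4.2]
opening: 0.0512
grip_force: 41.9
```

Call:
send_rows(
  rows=[
    [4.5,[0,-1.7,0],0],
    [4.5,[0.2,-2.7,0],0],
    [4.5,[0.2,-2.7,0],0],
    [4.5,[0.2,-2.7,0],0],
    [4.5,[0.1,-2.7,0],0],
    [4.5,[0,-2.6,0],0],
    [4.5,[0,-2,0],0],
    [4.5,[0,0,0],0],
    [4.5,[0,0,0],0],
    [4.5,[0,0,0],0],
  ],
)

```text
t: 34.85
tool_pos: [0.4797, -0.0865, 0.2171]
tool_rot: [-2.278, -2.163, 0.0]
contact_force: [0.2, 0.7, -3.5]
opening: 0.0515
grip_force: 42.8
```

Call:
send_rows(
  rows=[
    [4.5,[0,0,1.5],0],
    [4.5,[0,0,2],0],
    [4.5,[0,0,2],0],
    [4.5,[0,0,1.7],0],
    [4.5,[0,0,1],0],
    [4.5,[0,0,0.5],0],
    [4.5,[0,0,0.3],0],
    [4.5,[0,0,0.2],0],
    [4.5,[0,0,0],0],
  ],
)

```text
t: 35.98
tool_pos: [0.4795, -0.0866, 0.1257]
tool_rot: [2.278, 2.162, 0.0]
contact_force: [0.4, 0.8, -4.3]
opening: 0.0514
grip_force: 42.8
```

Call:
send_rows(
  rows=[
    [4.5,[0,0,0.1],0],
    [4.5,[0,0,0.1],0],
    [4.5,[0,0,0.1],0],
    [4.5,[0,0,0],0],
  ],
)

```text
t: 36.48
tool_pos: [0.4792, -0.0864, 0.1222]
tool_rot: [-2.279, -2.162, 0.0]
contact_force: [-0.5, 0.3, -3.3]
opening: 0.0512
grip_force: 42.8
```

Call:
send_rows(
  rows=[
    [4.5,[0,0,0.1],0],
    [4.5,[0,0,0.1],0],
    [4.5,[0,0,0.1],0],
    [4.5,[0,0,0],0],
  ],
)

```text
t: 36.98
tool_pos: [0.4793, -0.0865, 0.1193]
tool_rot: [2.279, 2.162, 0.0]
contact_force: [-0.5, -0.5, -2.6]
opening: 0.0514
grip_force: 43.0
```

Call:
send_rows(
  rows=[
    [4.5,[0,0,0.1],0],
    [4.5,[0,0,0],0],
  ],
)

```text
t: 37.22
tool_pos: [0.4795, -0.0866, 0.1192]
tool_rot: [2.279, 2.162, -0.0]
contact_force: [-1.9, -0.1, 3.4]
opening: 0.0511
grip_force: 43.4
```

It stands (Fz rose from −4 to +3.4 N, TCP stopped). I release it, rise and check.

Call:
send_rows(
  rows=[
    [5.4,[0,0,0],0],
    [6,[0,0,0],0],
    [7,[0,0,0],0],
    [8.54,[0,0,0],0],
    [8.54,[0,0,0],0],
    [8.54,[0,0,0],0],
  ],
)

```text
t: 37.98
tool_pos: [0.4793, -0.0865, 0.1183]
tool_rot: [2.279, 2.162, 0.0]
contact_force: [-0.6, 0.1, -0.4]
opening: 0.0857
grip_force: 0.0
```

Call:
send_rows(
  rows=[
    [8.54,[0,0,-1],0],
    [8.54,[0,0,-2],0],
    [8.54,[0,0,-3],0],
    [8.54,[0,0,-3],0],
    [8.54,[0,0,-3],0],
    [8.54,[0,0,-2],0],
    [8.54,[0,0,0],0],
    [8.54,[0,0,0],0],
    [8.54,[0,0,0],0],
  ],
)

```text
t: 39.1
tool_pos: [0.4785, -0.0863, 0.2565]
tool_rot: [-2.277, -2.161, 0.002]
contact_force: [0.6, 0.1, 0.4]
opening: 0.0853
grip_force: 0.0
```

```bash
python3 chk.py f
```

```text
[ 0.47873165 -0.08630104  0.25696251] [0.65407636 0.14406946 0.0647023 ]
red scene top 0.1746 all [ 0.478  -0.0856] low [ 0.4788 -0.0852]
red side top 0.1755 all [ 0.4788 -0.089 ] low None
yellow scene top 0.175 all [ 0.4835 -0.0076] low [ 0.4841 -0.0073]
yellow side top 0.1753 all [ 0.4843 -0.0113] low None
blue scene top 0.1749 all [0.4884 0.0704] low [0.4893 0.0707]
blue side top 0.1755 all [0.4896 0.0666] low None
green scene top 0.1746 all [0.4935 0.1476] low [0.4944 0.1477]
green side top 0.1752 all [0.4947 0.1447] low [0.4947 0.1457]
```

View pics/f.png

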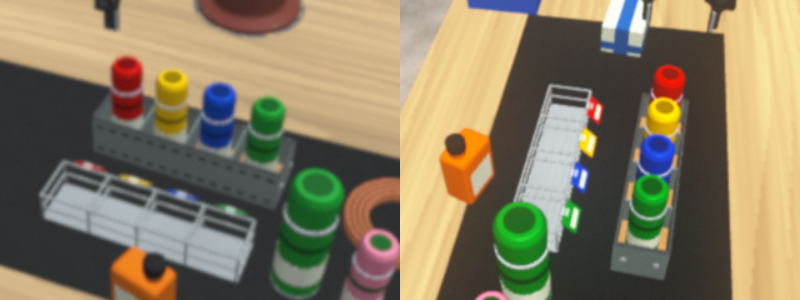

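All four cans stand upright in the counter rack, in order, at equal height (scene crop (125,90) to (265,130)), and the gripper is clear.

```bash
python3 -c "
from station import ctrl
print(ctrl.finish_job())"
```

```text
the job is handed in; nothing more can be done
None
```

All four cans stand upright in the grey counter rack, one to a pocket, left to right from the robot green, blue, yellow, red as before; each was lowered until contact was felt, nothing else was touched, and the job was handed in at about 39 s.

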